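# Stow the tea tray past its spring catch

## Robot

A 7-joint arm with a two-finger parallel gripper is mounted at the origin on the work surface. World frame = base frame: x ahead of the robot, y to its left, z up, the work surface at z = 0. Lengths are in m, angles in rad, forces in N, time in s.
With the tool pointing down it reaches from about 0.35 to 0.9 m from the base axis. Payload 8.1 kg.
Tool frame: the origin (TCP) lies at the very end of the fingers, on their centre line; the grasp point (between the pads) lies 19 mm behind it; x points along the fingers, y is the direction in which the jaws open and shut, and the axes are right-handed (so a half turn about x gives the same grasp; the last joint's range is limited). The gripper opens to 92 mm and grips with 3 to 60 N. Pads are 19 mm wide; open, the fingers measure 130 mm over their backs; the gripper's body (75 mm by 190 mm) begins 47 mm behind the grasp point.
Start: joints at [1.105, 0.434, 0.025, 1.573, -0.012, 1.134, -0.075], TCP at [0.222, -0.584, 0.227] pointing down, gripper open.
Joint ranges: [-2.62, 2.62], [-0.44, 2.09], [-1.27, 1.32], [0.08, 2.57], [-1.32, 4.46], [0.12, 2], [-2.74, 2.74]. Speed limits (rad/s): [2.22, 2.22, 3.01, 3.01, 3.14, 3.14, 3.14].

## Interface

Orientations are given as a rotation vector (axis times angle).
In Python, from cell import arm gives the robot as it stands.
- The arm moves only by the tool servo_tool, never from a script. Its argument "plan" is a list of rows, each a list of 2 entries, a list of its own where there are three numbers: the shift along the world's x, y, z in cm, then the turn, a rotation vector about the world's x, y, z in degrees. A call has 1 to 12 rows; each row is the pose to reach, as a shift and turn from the pose measured when the call began; what a row does not reach only later rows make up. A row lasts 1/10 s, in which the tool goes at most 50 mm and 8.59 degrees, less where a joint would pass 70% of its speed; a pose out of reach is approached as far as the arm can. A call with a gripper value outside its range is refused whole. "grip" is the opening, from 0 (shut) to 1 (fully open), set as the call begins (left out, the last holds). The fingers move at their own pace and stop on an object; "squeeze" is the grip in N (left out, the last holds). Time passes only in rows, so rows that repeat a pose let the fingers close. It gives the time, the measured TCP pose, the force and the opening at its end, in the units of the state.
- arm.observe(): the state, without advancing time (a new reading comes with each control period).
- arm.get_image(name): name is "scene" or "side" or "wrist"; returns a dict with "frame" (480x640x3 uint8, blue, green, red), "fx", "fy", "cx", "cy" (pixels), "position" and "rotation" of the camera in the world. Camera axes: x right, y down, z forward; pixel columns grow to the right and rows downward; lengths in m; the calibration is good to about 2 mm. A picture is of the moment at which its call begins. There is no depth.
- arm.sign_off(): hands the job in, once; it reports no verdict.
Trained networks look in a picture, given as the dict that the camera call returned (one of the last four; its "shot" number tells which), for a name from the list of things; names that differ only in an ending like _2 or _b are one class to them, and where a whole thing is asked for, a point or a joint stands for the part that bears it (a point fixed in the world has none). Each returns a list of dicts, best first, with "score" (0 to 1); they miss things now and then, are a little off and sometimes report something else, mostly with a low value. They report only what shows in the picture. A call takes as long as a camera call. They do not tell look-alikes from the thing itself.
- arm.search_frame(picture, query): "at" ([column, row] in pixels, amid what is visible of it).
- arm.trace(picture, query): "pixels" (480x640 bool, what is visible of it) and "at" ([column, row] in pixels, amid what is visible of it).
The state is a dict: "clock": time; "joints": joint angles; "dq": joint speeds; "joint_efforts": joint torques, N m; "position": TCP position; "ee_rot": TCP orientation; "force": force on the tool from outside, world axes, zero at the start; "ft_torque": the same for the moment, N m; "width": opening from 0.0 (shut) to 1.0 (fully open).
Only numpy, scipy, OpenCV 4.12 (cv2) and the standard library are available. Lean on these libraries where they do the work, as an engineer would, in place of code of your own. Each camera call takes 0.05 s, during which the arm holds its last target.

## Task

The tea tray stands drawn out on its oak runner, barred by the square red post of a spring catch. With your fingertips press the long brass thumb bar down and, keeping it down, push the tray by its steel ear past the catch and along the runner to its stop, then take your hand away so that the catch springs up behind the ear. Pick nothing up: the cups and the tea pet ride along standing on the tray, and the jar, the tongs and the lamp switch stay as they are.

Things in the scene. Friction and masses are not known exactly. Their poses are not given: they have to be found in the camera images.
- runner: fixed oak runner. Origin on the table below the thumb bar's middle line; +y is the way the tray must be pushed (robot's left, give or take 30 degrees), +x points from the thumb bar to the tray, z up. The board under the tray covers x 32 to 242 mm, y -189 to 141 mm, 18 mm high; a 50 mm high end board stands at y = 127 to 141 mm, where the tray's front comes to rest when home. Under the bar lies a dark wooden foot 12 mm high.
- tray (a joint): travel of the tray along the runner's +y, in m: 0 fully drawn out, 0.090 home at its stop. It starts between 0 and 0.040. At about 0.044 the ear's front meets the post and the tray goes no farther unless the catch is held down; from 0.056 to 0.074 the ear lies over the whole post and keeps it down by itself; past about 0.086 the post springs up behind the ear. Moving it takes about 2 N, up to 5 N while the ear rubs over the post.
- catch (a joint): how far the spring catch (thumb bar and post in one piece) is pressed straight down, in m: 0 up, 0.016 bottom. The post passes under the ear from 0.009 on; about 0.012 is comfortable. The spring takes 2.6 N to start, 5.7 N at 0.012, 6.8 N at the bottom.
- bar_top (a point): middle of the top face of the brass thumb bar, 42 mm above the table when up; it goes down with the bar. The bar is flat, 40 mm wide (runner x -20 to 20 mm) and 165 mm long (runner y -140 to 25 mm, the point itself at x = 0, y = -57.5 mm).
- post_top (a point): top of the red post of the catch, a 12 mm square, 12 mm high above the bar's top, at runner x 26 to 38 mm, y 0 to 12 mm; between the bar and the tray, so a finger kept on the bar's middle line passes it with room to spare.
- ear_back (a point): the point of the ear's back face to push (towards runner +y), on the bar's middle line (runner x = 0). The steel ear is a block fixed to the tray's near side, 30 mm long in y ahead of this point, spanning runner x -20 to 42 mm and 45 to 70 mm above the table, so it hangs 3 mm above the raised bar; this point lies 57.5 mm above the table. The bar lies free behind the ear for at least 66 mm. With the tray home this point is 16 mm ahead of the runner's origin in y.
- tray_floor (a point): centre of the inner floor of the dark wooden tray, 26 mm above the table. Tray 180 mm (x) by 200 mm (y), walls 6 mm thick, rim 56 mm above the table. Its near side is at runner x = 42 mm.
- cup_stack: stack of three nested celadon cups (one piece), 73 mm high, 76 mm across, loose on the tray; origin at the centre of its underside. Must stay standing on the tray.
- tea_pet: reddish-brown clay tea pet shaped as a small gourd, 64 mm high, 54 mm across, loose on the tray; origin at the centre of its underside. Must stay standing on the tray.
- jar: small glass jar with a cork lid, 74 mm high, 56 mm across, loose on the table on the robot's side of the runner; origin at the centre of its underside. Leave alone.
- tongs: bamboo tongs lying on the table on the robot's side of the runner, 150 mm long along its y, 24 mm wide, 6 mm high; origin at the centre of its underside. Leave alone.
- lamp_tip (a point): tip of the small steel toggle of the niche lamp, on a white block on the table beyond the home end of the thumb bar. Leave alone.
Things that resemble listed ones, but are neither listed nor needed, are in the scene too. What is shaped like the cup_stack but purple is not meant. There is more than one size of the tea_pet; the one meant has the size given above.

How it is judged:
By the outcome, as a careful person would: the job done as asked, in the order asked, and still so for the second after the job is handed in, with the robot touching nothing.
It also fails if it takes over 38 s, if anything falls off the work surface, if the arm or the gripper's body presses on something with over 40 N, if the wrist force passes 120 N, or if a joint passes its speed limit or range.

## Working session

There is one attempt and no reset: what is moved stays moved. The work goes in short steps, Python scripts to look and compute and a tool call to move; the robot and the scene stay as the last step left them, time stands still between calls to the robot, and variables do not carry over. Pictures are saved under pics/ and viewed, and the job is handed in when it is done.

Besides the shell and the picture viewer there is one more tool, called after ">>>" in YAML: its name, and indented under it one key for each argument. servo_tool: Moves the arm, as the interface text tells. Its arguments: {"type":"object","properties":{"plan":{"type":"array","items":{"type":"array"}},"grip":{"type":"number"},"squeeze":{"type":"number"}},"required":["plan"]}

```bash
ls; mkdir -p pics; python3 - <<'E'
from cell import arm
import cv2
s=arm.observe(); print(s)
for n in ("scene","side","wrist"):
    p=arm.get_image(n); cv2.imwrite(f"pics/{n}0.png",p["frame"]); print(n,p["fx"],p["cx"],p["cy"],p["position"],p["rotation"])
    for q in ("bar_top","post_top","ear_back","tray_floor","cup_stack","tea_pet","jar","tongs","lamp_tip"):
        r=arm.search_frame(p,q); print(q,[(x["score"],[round(float(v)) for v in x["at"]]) for x in r[:3]])
E
```

```text
pics
{'clock': 0.0, 'joints': array([ 1.1054117 ,  0.43522745,  0.02495905,  1.57413723, -0.01161101,
        1.13399612, -0.07514533]), 'dq': array([-0.00139263, -0.00311171,  0.00043205, -0.00218185, -0.00031929,
        0.00085414,  0.00093426]), 'joint_efforts': array([-1.10494395e-03, -6.67857885e+01,  9.84285213e-01, -3.14459074e+01,
       -6.06830930e-02,  4.28323529e-02,  1.37538941e-04]), 'position': array([ 0.22156491, -0.5838367 ,  0.22592652]), 'ee_rot': array([ 2.02387046,  0.37277465, -2.02473665]), 'force': array([-0.17600986,  0.34987054, -0.00794459]), 'ft_torque': array([ 0.00309952, -0.02308798, -0.01206756]), 'width': 1.0036516065413568}
scene 485.83525097560664 324.9219026296162 247.14218787108967 [1.39461928 0.10336352 0.72403588] [-1.66321591 -1.69339971  0.80534143]
bar_top [(0.74, [273, 259])]
post_top [(0.67, [235, 249]), (0.39, [291, 309])]
ear_back [(0.64, [303, 294]), (0.16, [272, 255])]
tray_floor [(0.91, [306, 291])]
cup_stack [(0.95, [332, 281]), (0.74, [288, 309]), (0.69, [473, 328])]
tea_pet [(0.7, [289, 310]), (0.7, [193, 322]), (0.7, [313, 213])]
jar [(0.6, [314, 211])]
tongs [(0.79, [233, 250])]
lamp_tip [(0.5, [358, 218])]
side 449.3500450877626 314.34133789582944 240.77558887340174 [ 0.43227701 -0.47426633  0.58390726] [-2.26681487  0.28663295 -0.10814421]
bar_top [(0.94, [330, 299])]
post_top [(0.82, [331, 302])]
ear_back [(0.62, [366, 269]), (0.62, [333, 301])]
tray_floor [(0.67, [364, 264])]
cup_stack [(0.75, [367, 157]), (0.58, [368, 224]), (0.31, [332, 300])]
tea_pet [(0.8, [465, 354]), (0.78, [411, 255])]
jar [(0.73, [206, 288])]
tongs [(0.93, [296, 382]), (0.17, [328, 302])]
lamp_tip [(0.44, [231, 236])]
wrist 354.5438691027112 316.82260238065925 235.66374776544282 [ 0.30115524 -0.55430897  0.38483038] [ 2.36143455 -1.62930416 -0.25925818]
bar_top []
post_top []
ear_back []
tray_floor []
cup_stack []
tea_pet []
jar []
tongs []
lamp_tip []
```

View pics/scene0.png

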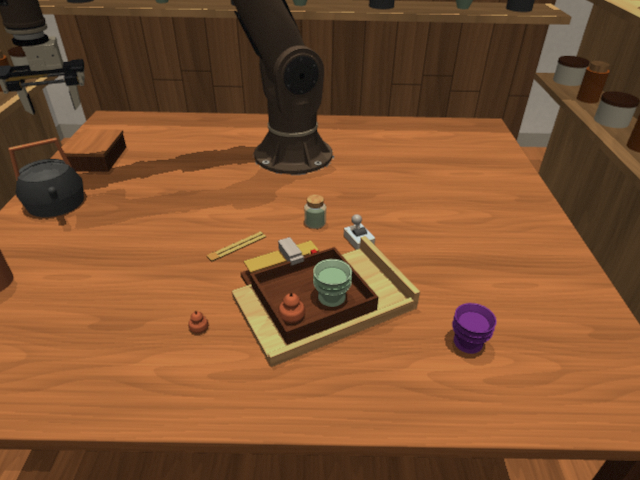

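View pics/side0.png

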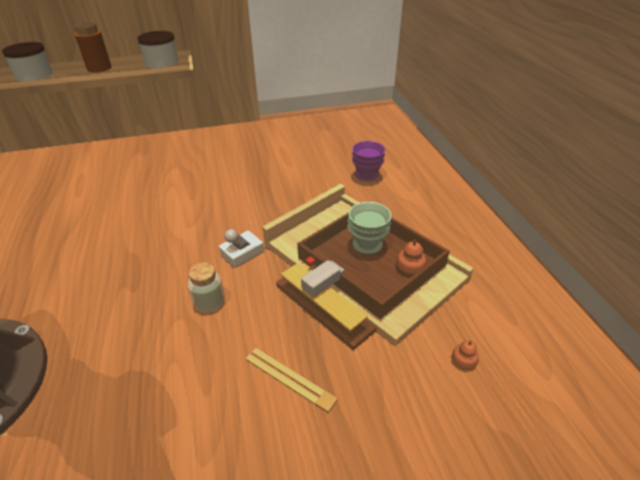

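View pics/wrist0.png

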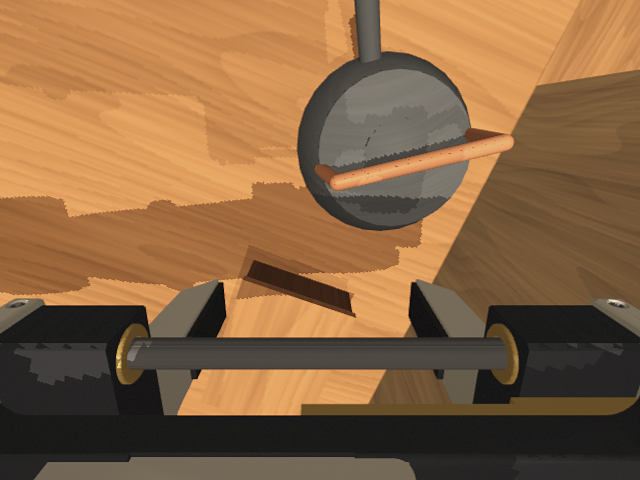

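Scene picture: brass bar around (280,258), ear (291,250), post (314,252), tray around (310,292). The side picture has the same at (325,298), (322,278), (311,261). Next, enlarged crops to measure corners.

```bash
python3 - <<'E'
import cv2
a=cv2.imread("pics/scene0.png")[205:355,225:425]; cv2.imwrite("pics/scene0c.png",cv2.resize(a,None,fx=4,fy=4,interpolation=cv2.INTER_CUBIC))
a=cv2.imread("pics/side0.png")[180:350,255:480]; cv2.imwrite("pics/side0c.png",cv2.resize(a,None,fx=3.5,fy=3.5,interpolation=cv2.INTER_CUBIC))
E
```

```text
(no output)
```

View pics/scene0c.png

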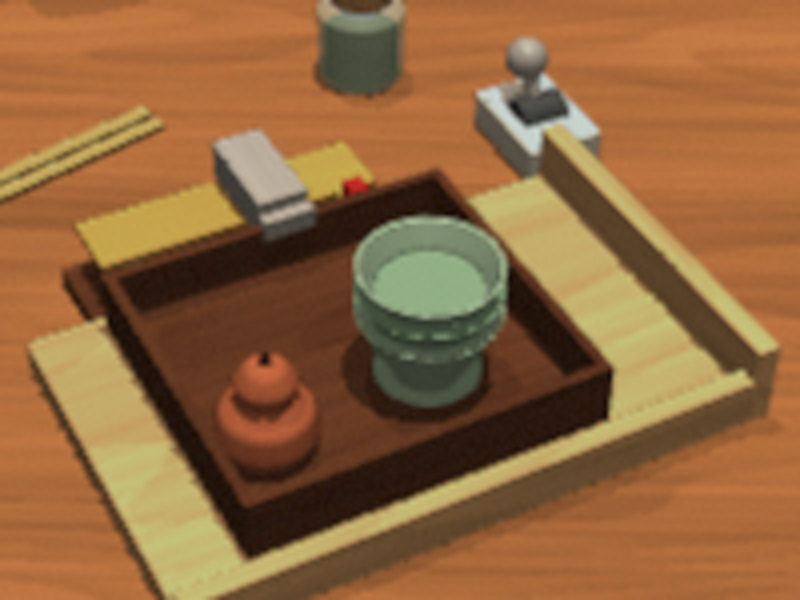

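View pics/side0c.png

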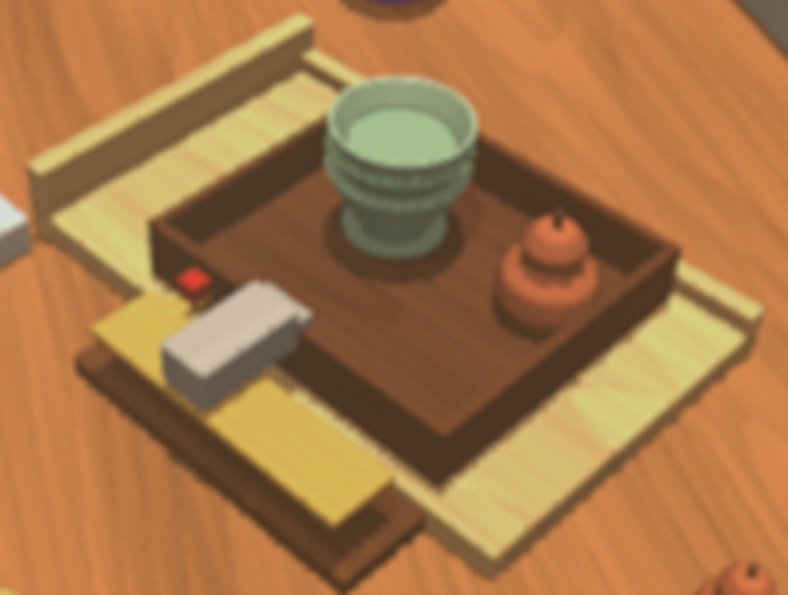

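```bash
cat > fit.py <<'E'
import numpy as np, cv2
from scipy.spatial.transform import Rotation as R
from scipy.optimize import least_squares
cams={'scene':(485.835,324.922,247.142,[1.39461928,0.10336352,0.72403588],[-1.66321591,-1.69339971,0.80534143]),
'side':(449.350,314.341,240.776,[0.43227701,-0.47426633,0.58390726],[-2.26681487,0.28663295,-0.10814421])}
def proj(c,P):
    f,cx,cy,p,r=cams[c]; q=(np.asarray(P)-p)@R.from_rotvec(r).as_matrix()
    return np.c_[f*q[:,0]/q[:,2]+cx,f*q[:,1]/q[:,2]+cy]
# name,runner x,y,z mm, moves with tray?, crop u,v
S=[(-20,25,42,0,93,330),(-20,-140,42,0,333,525),(20,-140,42,0,393,482),(-20,-44,70,1,163,350),(-20,-74,70,1,205,378),(42,-44,70,1,262,282),
(32,-189,18,0,493,565),(32,141,50,0,30,163),(42,37,56,1,152,225),(222,-163,56,1,678,252)]
C=[(-20,-140,42,0,78,226),(-20,25,42,0,347,143),(-20,-74,70,1,214,147),(-20,-44,70,1,258,130),(42,-44,70,1,312,192),(42,-74,70,1,262,212),
(42,-163,56,1,103,272),(42,37,56,1,433,170),(222,37,56,1,610,370),(222,-163,56,1,250,500),(32,-189,18,0,30,345),(242,141,50,0,777,347),(32,141,50,0,548,128)]
def world(D,p):
    x,y,a,q,dz=p; c,s=np.cos(a),np.sin(a)
    X=D[:,0]/1e3;Y=D[:,1]/1e3+D[:,3]*q
    return np.c_[x+c*X-s*Y,y+s*X+c*Y,D[:,2]/1e3+dz]
D1=np.array(S,float);D2=np.array(C,float)
u1=D1[:,4:]/3.5+[255,180];u2=D2[:,4:]/4+[225,205]
def res(p,w=(1,1)): return np.r_[(w[0]*(proj('side',world(D1,p))-u1)).ravel(),(w[1]*(proj('scene',world(D2,p))-u2)).ravel()]
if __name__=="__main__":
  for w in ((1,1),(1,.02),(.02,1)):
    o=least_squares(lambda p:res(p,w),[.55,0,.4,.02,0],loss='soft_l1')
    print(w,o.x.round(4),'yaw deg',np.degrees(o.x[2]).round(2),'cost',o.cost)
    if w==(1,1): 
        r=res(o.x).reshape(-1,2);print(r.round(1).tolist())
        E=np.array([[0,-74,57.5,1],[0,-57.5,42,0],[32,6,54,0]],float);print(world(E,o.x).round(4))
E
python3 fit.py
```

```text
(1, 1) [ 0.5292  0.0605  0.4986  0.016  -0.0054] yaw deg 28.57 cost 15.158599843346757
[[-0.6, 0.1], [-0.0, 0.5], [0.7, -1.3], [-0.9, -1.0], [-0.4, 0.9], [-1.5, 0.2], [0.1, -1.1], [-0.3, 0.3], [-1.2, -0.2], [0.7, -0.2], [-0.7, 0.2], [-0.7, 0.3], [-0.9, -0.5], [0.4, 0.1], [-1.0, 0.1], [-1.2, -0.9], [-0.2, 1.6], [1.4, 0.2], [1.0, 0.4], [-1.1, 2.8], [-0.9, -0.0], [0.8, 0.6], [3.6, -0.2]]
[[0.557  0.0096 0.0521]
 [0.5567 0.01   0.0366]
 [0.5545 0.0811 0.0486]]
(1, 0.02) [ 0.5305  0.0628  0.4942  0.0157 -0.008 ] yaw deg 28.32 cost 3.566448489896368
(0.02, 1) [ 0.518   0.0597  0.5017  0.0164 -0.0143] yaw deg 28.74 cost 6.578028425172034
```

```bash
python3 - <<'E'
from fit import *
for w in ((1,1),(1,.02),(.02,1)):
    o=least_squares(lambda p:res(np.r_[p,0],w),[.55,0,.4,.02],loss='soft_l1'); print(w,o.x.round(4),np.degrees(o.x[2]),o.cost)
from cell import arm
s=arm.observe()
print(R.from_rotvec(s['ee_rot']).as_matrix().round(3))
# jar, tongs, lamp by ray intersection
def ray(c,u,z):
    f,cx,cy,p,r=cams[c]; d=R.from_rotvec(r).as_matrix()@[(u[0]-cx)/f,(u[1]-cy)/f,1]; p=np.array(p); return (p+d*(z-p[2])/d[2]).round(3)
print('jar',ray('side',(206,288),.037),ray('scene',(314,211),.037))
print('tongs',ray('side',(250,355),.003),ray('side',(332,404),.003))
print('lampball',ray('side',(231,236),.06),ray('scene',(357,217),.06))
E
```

```text
(1, 1) [0.5302 0.0588 0.4922 0.0162] 28.200167225909798 36.97303015936546
(1, 0.02) [0.5284 0.056  0.4916 0.0146] 28.167948188032536 5.801447934481622
(0.02, 1) [0.5343 0.0612 0.5017 0.0163] 28.745599446716437 13.391548868493135
[[ 0.     0.355 -0.935]
 [-0.    -0.935 -0.355]
 [-1.     0.    -0.   ]]
jar [0.372 0.073 0.037] [0.376 0.076 0.037]
tongs [ 0.425 -0.053  0.003] [ 0.525 -0.162  0.003]
lampball [0.427 0.17  0.06 ] [0.432 0.181 0.06 ]
```

>>> servo_tool:
  plan:
    - [[2,3,0],[0,0,0]]
    - [[5,8,0],[0,0,1]]
    - [[8,13,0],[0,0,2]]
    - [[11,18,0],[0,0,3]]
    - [[14,22.5,0],[0,0,4]]
    - [[17,27.5,0],[0,0,5]]
    - [[20,32,0],[0,0,6]]
    - [[23,37,0],[0,0,7]]
    - [[26,42,0],[0,0,7.5]]
    - [[29,47,0],[0,0,7.7]]
    - [[32,51.5,0],[0,0,7.7]]
    - [[34,54.5,0],[0,0,7.7]]
  grip: 0

```text
clock: 2.7
position: [0.5321, -0.085, 0.2271]
ee_rot: [1.944, 0.492, -1.943]
force: [1.4, -0.5, -0.0]
width: 0.021
```

>>> servo_tool:
  plan:
    - [[0,0,0],[0,0,0]]
    - [[0,0,0],[0,0,0]]
    - [[0,0,0],[0,0,0]]
    - [[0,0,0],[0,0,0]]

```text
clock: 3.1
position: [0.5314, -0.0869, 0.227]
ee_rot: [1.945, 0.489, -1.945]
force: [-0.3, -0.3, 0.2]
width: 0.005
```

```bash
cat > look.py <<'E'
import sys,cv2,numpy as np
from cell import arm
from scipy.spatial.transform import Rotation as R
def st():
    s=arm.observe(); m=R.from_rotvec(s['ee_rot']).as_matrix()
    O=np.array([.530,.060]);a=np.radians(28.5);c,sn=np.cos(a),np.sin(a);d=s['position'][:2]-O
    print('t',round(s['clock'],2),'pos',s['position'].round(4),'F',s['force'].round(1),'w',round(s['width'],2),'runner xy mm',(1e3*np.array([c*d[0]+sn*d[1],-sn*d[0]+c*d[1]])).round(1))
    print('tool x',m[:,0].round(3),'jaw yaw deg',np.degrees(np.arctan2(m[1,1],m[0,1])).round(2),'maxdq',abs(s['dq']).max().round(3))
    return s
E
python3 - <<'E'
from look import *
st()
for n in ("wrist","side"):
    p=arm.get_image(n); cv2.imwrite(f"pics/{n}1.png",p["frame"]); print(n,p["fx"],p["cx"],p["cy"],p["position"].tolist(),p["rotation"].tolist())
E
```

```text
t 3.1 pos [ 0.5314 -0.0869  0.227 ] F [-0.3 -0.3  0.2] w 0.0 runner xy mm [ -68.9 -129.7]
tool x [ 0.    -0.001 -1.   ] jaw yaw deg -61.7 maxdq 0.006
wrist 354.5438691027112 316.82260238065925 235.66374776544282 [0.6061000468302582, -0.04653363549887538, 0.38511360094719277] [2.4547666472864775, -1.466011377678219, -0.23214453550067748]
side 449.3500450877626 314.34133789582944 240.77558887340174 [0.43227701460731444, -0.4742663318216001, 0.5839072643523857] [-2.2668148651882993, 0.2866329529957373, -0.10814421021002614]
```

View pics/wrist1.png

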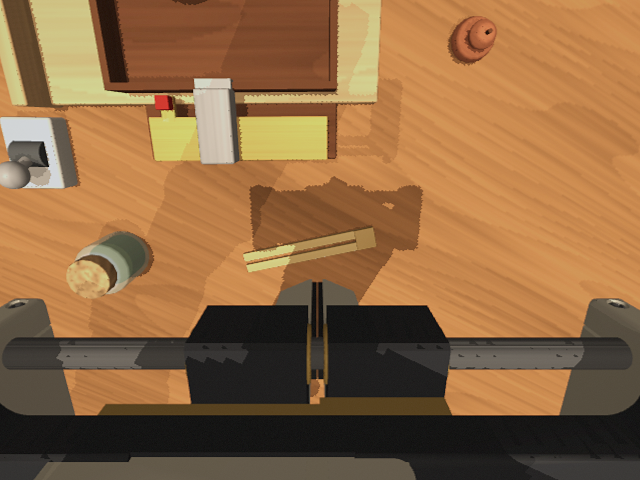

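View pics/side1.png

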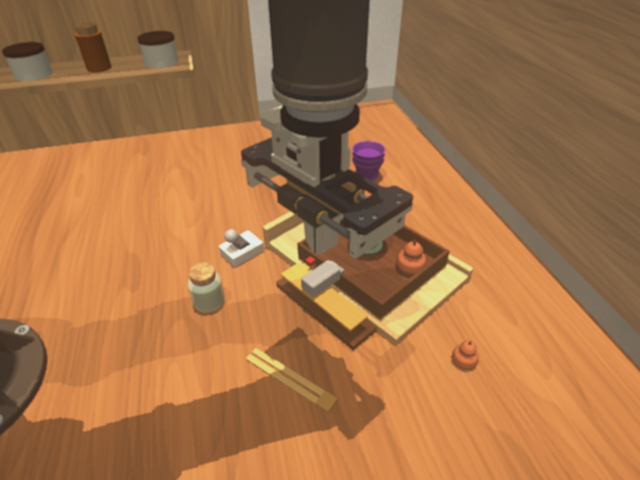

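```bash
python3 - <<'E'
from fit import *
import fit
cams['w']=(354.544,316.823,235.664,[0.6061000468302582,-0.04653363549887538,0.38511360094719277],[2.4547666472864775,-1.466011377678219,-0.23214453550067748])
a=cv2.imread('pics/wrist1.png')[60:200,110:400]; cv2.imwrite('pics/wrist1c.png',cv2.resize(a,None,fx=2.7,fy=2.7))
W=np.array([(-20,25,42,0,153.5,160),(-20,-140,42,0,327.5,160),(20,-140,42,0,327.5,116.5),(-20,-44,70,1,201,163.5),(-20,-74,70,1,238.5,163),(42,-74,70,1,232.5,88),(42,-44,70,1,195,88),(32,-189,18,0,377.5,102.5)],float)
rw=lambda p:(proj('w',world(W,p))-W[:,4:]).ravel()
o=least_squares(lambda p:rw(np.r_[p,0]),[.53,.06,.5,.016]);print('wrist dz0',o.x.round(4),np.degrees(o.x[2]),o.cost,o.fun.reshape(-1,2).round(1).tolist())
o=least_squares(lambda p:rw(p),[.53,.06,.5,.016,0]);print('wrist',o.x.round(4),np.degrees(o.x[2]),o.cost)
o=least_squares(lambda p:np.r_[2*rw(p),res(p)],[.53,.06,.5,.016,0],loss='soft_l1');print('all',o.x.round(4),np.degrees(o.x[2]),o.cost)
E
```

```text
wrist dz0 [0.5297 0.0594 0.4943 0.0138] 28.320868195733432 4.25934091527667 [[0.3, 0.3], [-0.3, 0.2], [0.1, -0.6], [1.8, 0.3], [-1.4, 0.8], [-0.7, -0.7], [0.3, -0.7], [-0.1, 0.6]]
wrist [5.297e-01 5.940e-02 4.943e-01 1.380e-02 1.000e-04] 28.322042017074875 4.2560751507239445
all [ 0.5295  0.0592  0.496   0.0153 -0.0041] 28.419703136345277 32.56713013497569
```

View pics/wrist1c.png

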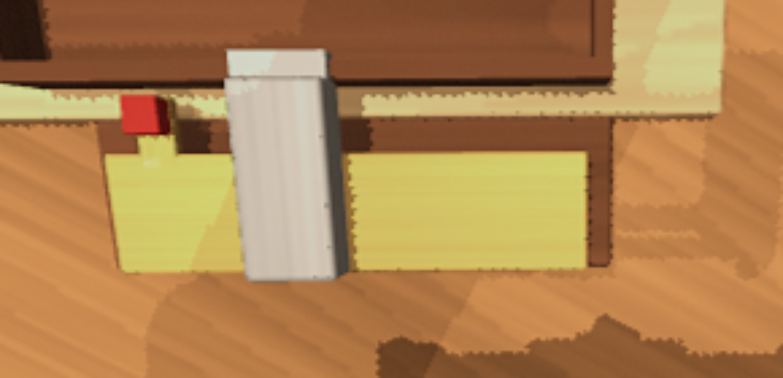

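>>> servo_tool:
  plan:
    - [[1,1.6,0],[0,0,0]]
    - [[2.1,3.3,0],[0,0,0]]
    - [[3.2,5,-1],[0,0,0]]
    - [[4.2,6.5,-3.5],[0,0,0]]
    - [[4.2,6.5,-7],[0,0,0]]
    - [[4.2,6.5,-10.5],[0,0,0]]
    - [[4.2,6.5,-13],[0,0,0]]
    - [[4.2,6.5,-15],[0,0,0]]
    - [[4.2,6.5,-16.2],[0,0,0]]
    - [[4.2,6.5,-16.7],[0,0,0]]
    - [[4.2,6.5,-16.7],[0,0,0]]
    - [[4.2,6.5,-16.7],[0,0,0]]

```text
clock: 4.4
position: [0.5743, -0.0216, 0.0611]
ee_rot: [1.946, 0.489, -1.943]
force: [-0.1, 0.2, -0.2]
width: 0.004
```

```bash
sed -i 's/\[.530,.060\]/[.5297,.0594]/;s/28.5)/28.35)/' look.py; python3 - <<'E'
from look import *
st()
for n in ("wrist","side"):
    p=arm.get_image(n); f=p["frame"]
    if n=="side": f=cv2.resize(f[180:350,240:460],None,fx=3.5,fy=3.5)
    cv2.imwrite(f"pics/{n}2.png",f)
E
```

```text
t 4.4 pos [ 0.5743 -0.0216  0.0611] F [-0.1  0.2 -0.2] w 0.0 runner xy mm [  0.7 -92.4]
tool x [ 0.002 -0.001 -1.   ] jaw yaw deg -61.69 maxdq 0.007
```

View pics/side2.png

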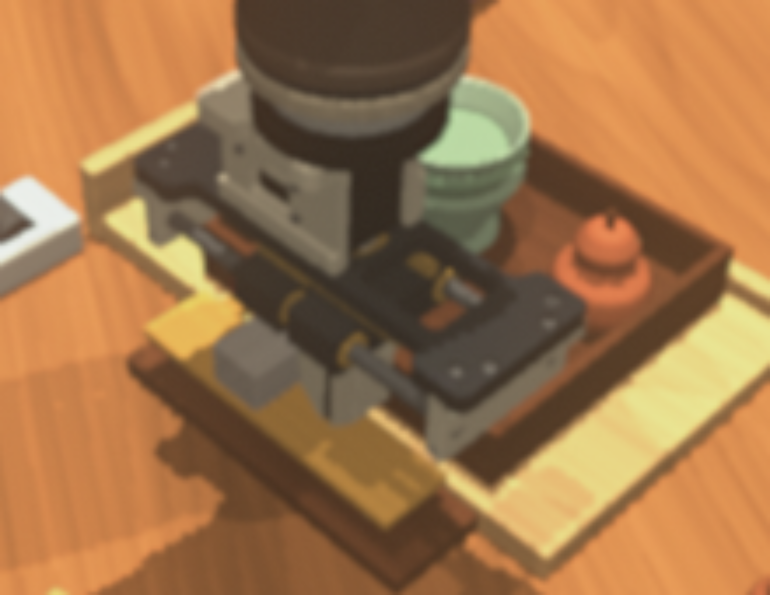

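View pics/wrist2.png

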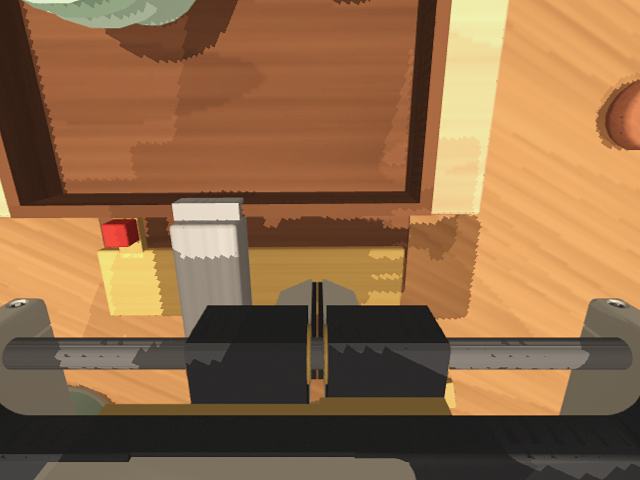

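The fingers stand over the bar just behind the ear: in the wrist view the ear's back edge is at column 250 and the fingers at 280 to 360. Pressing down now.

>>> servo_tool:
  plan:
    - [[-0.1,0,-0.6],[0,0,0]]
    - [[-0.1,0,-1.2],[0,0,0]]
    - [[-0.1,0,-1.6],[0,0,0]]
    - [[-0.1,0,-1.9],[0,0,0]]
    - [[-0.1,0,-2.2],[0,0,0]]
    - [[-0.1,0,-2.5],[0,0,0]]
    - [[-0.1,0,-2.8],[0,0,0]]
    - [[-0.1,0,-3.1],[0,0,0]]
    - [[-0.1,0,-3.1],[0,0,0]]
    - [[-0.1,0,-3.1],[0,0,0]]

```text
clock: 5.5
position: [0.5731, -0.0215, 0.0302]
ee_rot: [1.946, 0.489, -1.943]
force: [-3.7, -0.0, 4.6]
width: 0.005
```

```bash
python3 - <<'E'
from look import *
st()
E
```

```text
t 5.5 pos [ 0.5731 -0.0215  0.0302] F [-3.7 -0.   4.6] w 0.01 runner xy mm [ -0.2 -91.8]
tool x [ 0.002 -0.001 -1.   ] jaw yaw deg -61.68 maxdq 0.003
```

>>> servo_tool:
  plan:
    - [[0.05,0,-0.1],[0,0,0]]
    - [[0.05,0,-0.15],[0,0,0]]
    - [[0.05,0,-0.15],[0,0,0]]

```text
clock: 5.8
position: [0.5734, -0.0215, 0.0287]
ee_rot: [1.946, 0.489, -1.943]
force: [-3.6, 0.2, 5.6]
width: 0.008
```

```bash
python3 - <<'E'
from look import *
st()
for n in ("wrist","side"):
    p=arm.get_image(n); f=p["frame"]
    if n=="side": f=cv2.resize(f[180:350,240:460],None,fx=3.5,fy=3.5)
    cv2.imwrite(f"pics/{n}3.png",f)
st()
E
```

```text
t 5.8 pos [ 0.5734 -0.0215  0.0287] F [-3.6  0.2  5.6] w 0.01 runner xy mm [  0.1 -92. ]
tool x [ 0.002 -0.001 -1.   ] jaw yaw deg -61.68 maxdq 0.002
t 5.9 pos [ 0.5734 -0.0215  0.0287] F [-3.6 -0.1  4.4] w 0.01 runner xy mm [  0.1 -92. ]
tool x [ 0.002 -0.001 -1.   ] jaw yaw deg -61.68 maxdq 0.002
```

View pics/side3.png

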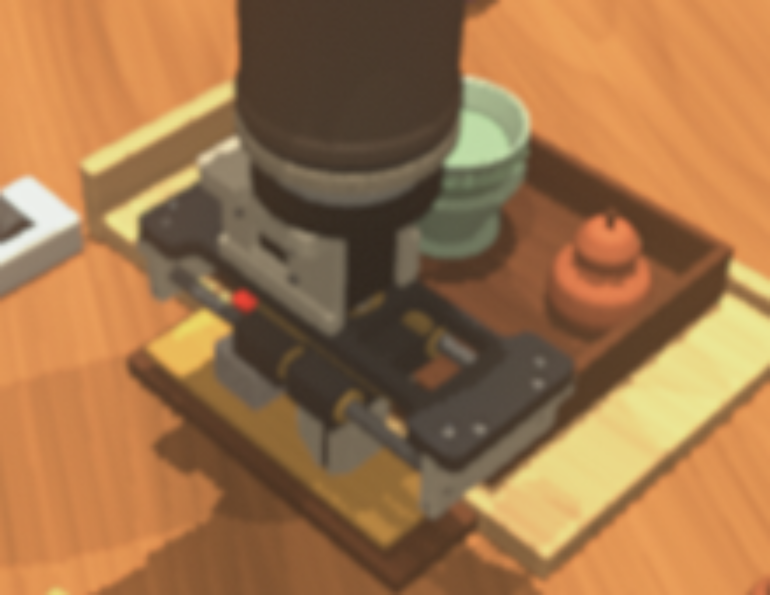

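View pics/wrist3.png

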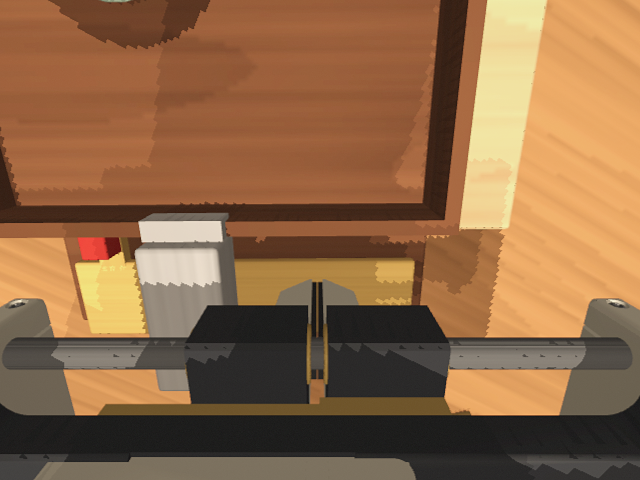

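>>> servo_tool:
  plan:
    - [[-0.1,0.18,0],[0,0,0]]
    - [[-0.19,0.35,0],[0,0,0]]
    - [[-0.28,0.53,0],[0,0,0]]
    - [[-0.38,0.7,0],[0,0,0]]
    - [[-0.48,0.88,0],[0,0,0]]
    - [[-0.57,1.06,0],[0,0,0]]
    - [[-0.67,1.23,0],[0,0,0]]
    - [[-0.76,1.41,0],[0,0,0]]
    - [[-0.86,1.58,0],[0,0,0]]
    - [[-0.95,1.76,0],[0,0,0]]
    - [[-0.95,1.76,0],[0,0,0]]

```text
clock: 7.0
position: [0.5639, -0.0038, 0.0287]
ee_rot: [1.946, 0.489, -1.943]
force: [1.9, -3.5, 4.5]
width: 0.005
```

```bash
python3 - <<'E'
from look import *
st()
for n in ("wrist","side"):
    p=arm.get_image(n); f=p["frame"]
    if n=="side": f=cv2.resize(f[180:350,240:460],None,fx=3.5,fy=3.5)
    cv2.imwrite(f"pics/{n}4.png",f)
st()
E
```

```text
t 7.0 pos [ 0.5639 -0.0038  0.0287] F [ 1.9 -3.5  4.5] w 0.01 runner xy mm [  0.1 -71.9]
tool x [ 0.002 -0.001 -1.   ] jaw yaw deg -61.67 maxdq 0.006
t 7.1 pos [ 0.564  -0.0039  0.0287] F [ 2.2 -3.3  4.8] w 0.01 runner xy mm [  0.1 -71.9]
tool x [ 0.002 -0.001 -1.   ] jaw yaw deg -61.68 maxdq 0.002
```

View pics/wrist4.png

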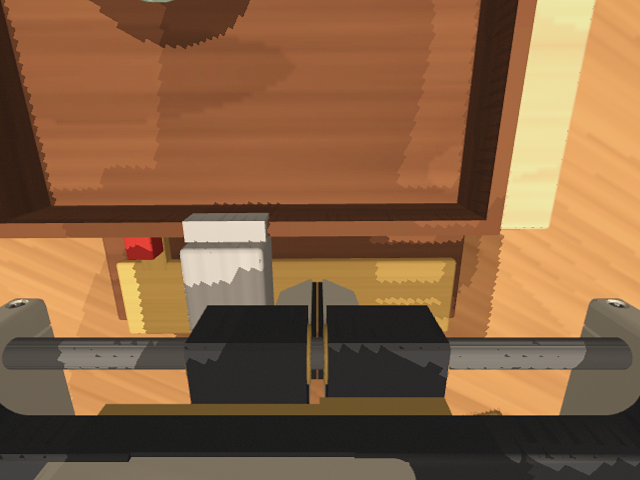

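View pics/side4.png

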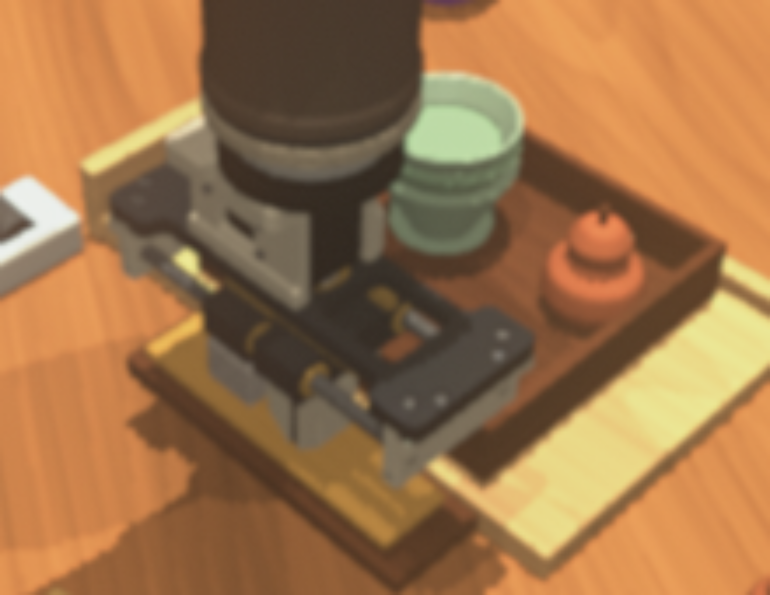

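Contact with the ear, and the tray has begun to move. Pushing on with the bar held down.

>>> servo_tool:
  plan:
    - [[-0.1,0.18,0],[0,0,0]]
    - [[-0.24,0.44,0],[0,0,0]]
    - [[-0.38,0.7,0],[0,0,0]]
    - [[-0.52,0.97,0],[0,0,0]]
    - [[-0.67,1.23,0],[0,0,0]]
    - [[-0.81,1.5,0],[0,0,0]]
    - [[-0.95,1.76,0],[0,0,0]]
    - [[-1.09,2.02,0],[0,0,0]]
    - [[-1.24,2.29,0],[0,0,0]]
    - [[-1.38,2.55,0],[0,0,0]]
    - [[-1.52,2.82,0],[0,0,0]]
    - [[-1.62,3.0,0],[0,0,0]]

```text
clock: 8.3
position: [0.5477, 0.0259, 0.0287]
ee_rot: [1.946, 0.489, -1.943]
force: [2.1, -4.6, 4.2]
width: 0.003
```

```bash
python3 - <<'E'
from look import *
st()
for n in ("wrist","side"):
    p=arm.get_image(n); f=p["frame"]
    if n=="side": f=cv2.resize(f[180:350,240:460],None,fx=3.5,fy=3.5)
    cv2.imwrite(f"pics/{n}5.png",f)
st()
E
```

```text
t 8.3 pos [0.5477 0.0259 0.0287] F [ 2.1 -4.6  4.2] w 0.0 runner xy mm [ -0.1 -38.1]
tool x [ 0.002 -0.001 -1.   ] jaw yaw deg -61.7 maxdq 0.035
t 8.4 pos [0.5475 0.0262 0.0287] F [ 0.5 -3.4  4.5] w 0.0 runner xy mm [ -0.1 -37.6]
tool x [ 0.001 -0.001 -1.   ] jaw yaw deg -61.67 maxdq 0.004
```

View pics/wrist5.png

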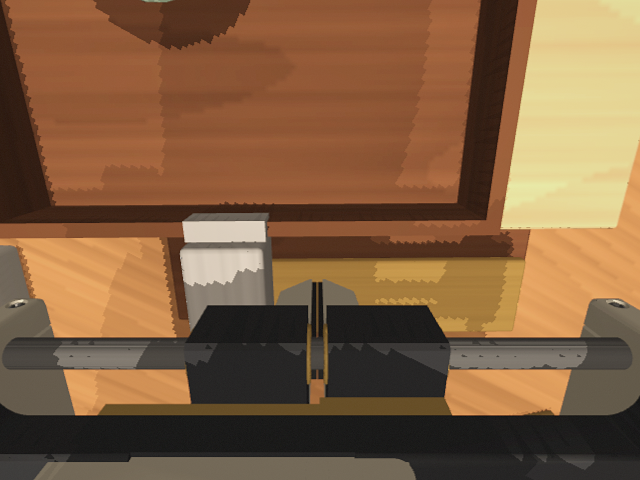

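View pics/side5.png

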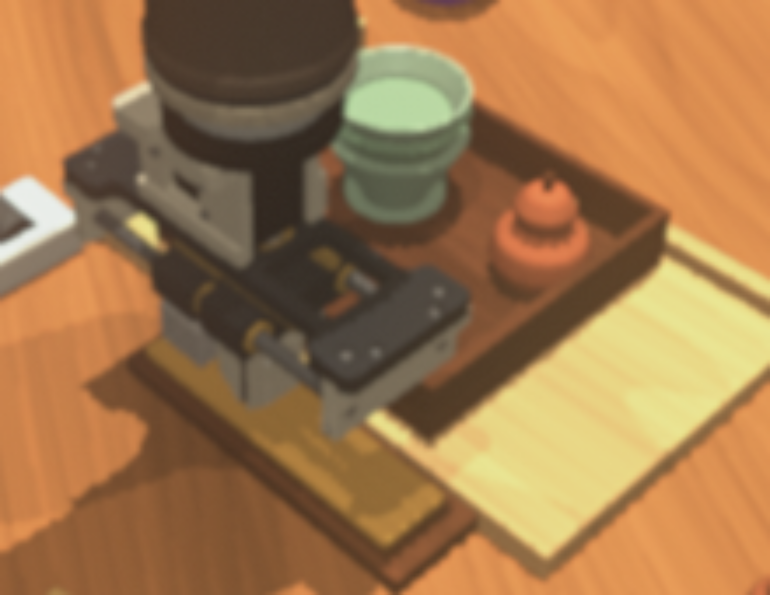

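>>> servo_tool:
  plan:
    - [[-0.1,0.18,0],[0,0,0]]
    - [[-0.24,0.44,0],[0,0,0]]
    - [[-0.38,0.7,0],[0,0,0]]
    - [[-0.52,0.97,0],[0,0,0]]
    - [[-0.67,1.23,0],[0,0,0]]
    - [[-0.81,1.5,0],[0,0,0]]
    - [[-0.95,1.76,0],[0,0,0]]
    - [[-1.09,2.02,0],[0,0,0]]
    - [[-1.24,2.29,0],[0,0,0]]
    - [[-1.38,2.55,0],[0,0,0]]
    - [[-1.47,2.73,0],[0,0,0]]
    - [[-1.52,2.82,0],[0,0,0]]

```text
clock: 9.6
position: [0.5322, 0.0541, 0.0287]
ee_rot: [1.945, 0.489, -1.943]
force: [1.5, -5.2, 5.9]
width: 0.007
```

```bash
python3 - <<'E'
from look import *
st()
for n in ("wrist","side"):
    p=arm.get_image(n); f=p["frame"]
    if n=="side": f=cv2.resize(f[180:350,240:460],None,fx=3.5,fy=3.5)
    cv2.imwrite(f"pics/{n}6.png",f)
st()
E
```

```text
t 9.6 pos [0.5322 0.0541 0.0287] F [ 1.5 -5.2  5.9] w 0.01 runner xy mm [-0.3 -5.8]
tool x [ 0.001 -0.001 -1.   ] jaw yaw deg -61.68 maxdq 0.017
t 9.7 pos [0.5321 0.0543 0.0287] F [ 2.1 -3.3  5.5] w 0.01 runner xy mm [-0.3 -5.7]
tool x [ 0.001 -0.001 -1.   ] jaw yaw deg -61.68 maxdq 0.002
```

View pics/side6.png

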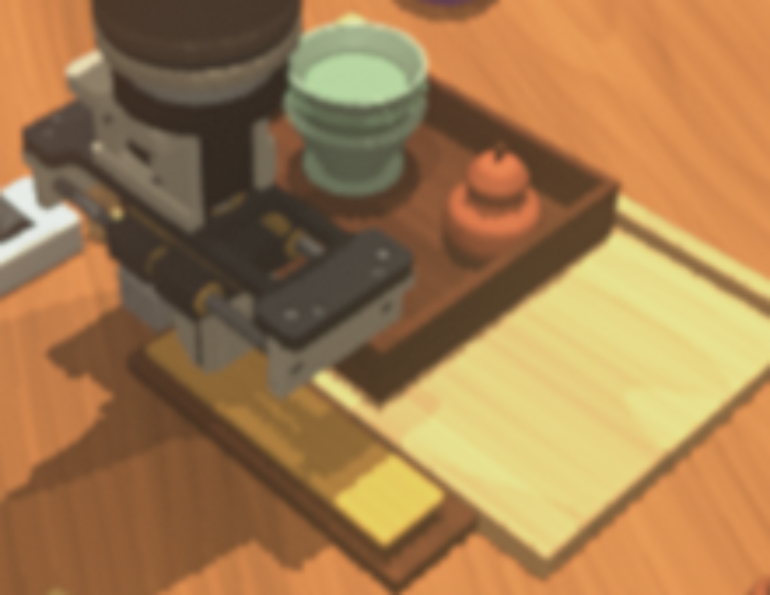

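View pics/wrist6.png

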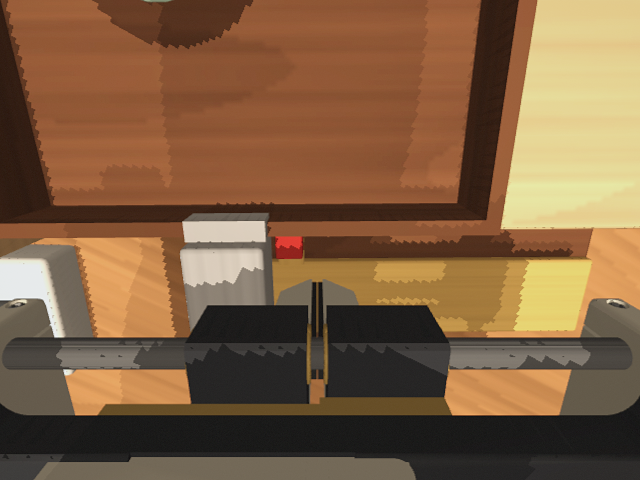

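The post shows behind the ear at (289,247). Pushing the last few millimetres gently to the stop.

>>> servo_tool:
  plan:
    - [[-0.05,0.09,0],[0,0,0]]
    - [[-0.1,0.18,0],[0,0,0]]
    - [[-0.12,0.22,0],[0,0,0]]
    - [[-0.14,0.26,0],[0,0,0]]
    - [[-0.14,0.26,0],[0,0,0]]

```text
clock: 10.2
position: [0.5309, 0.0566, 0.0287]
ee_rot: [1.945, 0.489, -1.943]
force: [2.8, -3.8, 4.6]
width: 0.005
```

>>> servo_tool:
  plan:
    - [[-0.03,0.05,0],[0,0,0]]
    - [[-0.06,0.11,0],[0,0,0]]
    - [[-0.1,0.18,0],[0,0,0]]
    - [[-0.1,0.18,0],[0,0,0]]

```text
clock: 10.6
position: [0.5306, 0.0571, 0.0288]
ee_rot: [1.946, 0.486, -1.943]
force: [4.7, -7.0, 4.5]
width: 0.004
```

```bash
python3 - <<'E'
from look import *
st()
E
```

```text
t 10.6 pos [0.5306 0.0571 0.0288] F [ 4.7 -7.   4.5] w 0.0 runner xy mm [-0.3 -2.4]
tool x [ 0.002 -0.003 -1.   ] jaw yaw deg -61.76 maxdq 0.002
```

The stop is felt: it moved 0.5 mm of the 2 mm asked, with 8 N of push. Backing off slightly, then lifting away.

>>> servo_tool:
  plan:
    - [[0.08,-0.15,0],[0,0,0]]
    - [[0.2,-0.35,0],[0,0,0]]
    - [[0.2,-0.35,0.3],[0,0,0]]
    - [[0.2,-0.35,0.7],[0,0,0]]
    - [[0.2,-0.35,1.1],[0,0,0]]
    - [[0.2,-0.35,1.5],[0,0,0]]
    - [[0.2,-0.35,2],[0,0,0]]
    - [[0.2,-0.35,3.5],[0,0,0]]
    - [[0.2,-0.35,6],[0,0,0]]
    - [[0.2,-0.35,9],[0,0,0]]
    - [[0.2,-0.35,12],[0,0,0]]
    - [[0.2,-0.35,15],[0,0,0]]

```text
clock: 11.8
position: [0.5322, 0.0531, 0.1801]
ee_rot: [1.946, 0.485, -1.944]
force: [-0.2, 0.7, -0.2]
width: 0.0
```

>>> servo_tool:
  plan:
    - [[0,-2,1],[0,0,0]]
    - [[0,-5,2],[0,0,0]]
    - [[0,-9,2],[0,0,0]]
    - [[0,-13,2],[0,0,0]]
    - [[0,-17,2],[0,0,0]]
    - [[0,-20,2],[0,0,0]]
    - [[0,-22,2],[0,0,0]]
    - [[0,-22,2],[0,0,0]]
    - [[0,-22,2],[0,0,0]]

```text
clock: 12.7
position: [0.5319, -0.167, 0.2001]
ee_rot: [1.946, 0.485, -1.945]
force: [-0.3, 0.6, -0.4]
width: 0.008
```

```bash
python3 - <<'E'
from look import *
st()
for n in ("scene","wrist","side"):
    p=arm.get_image(n); f=p["frame"]
    if n=="side": f=cv2.resize(f[160:370,190:460],None,fx=2.9,fy=2.8)
    if n=="scene": f=cv2.resize(f[165:355,190:440],None,fx=3.1,fy=3.1)
    cv2.imwrite(f"pics/{n}7.png",f)
    if n=="wrist": print(p['position'].tolist(),p['rotation'].tolist())
E
```

```text
t 12.7 pos [ 0.5319 -0.167   0.2001] F [-0.3  0.6 -0.4] w 0.01 runner xy mm [-105.5 -200.3]
tool x [ 0.002 -0.003 -1.   ] jaw yaw deg -61.85 maxdq 0.023
[0.6066423614793862, -0.12558634174040537, 0.3582485966000441] [2.4535981772689714, -1.4676870612759483, -0.22968067374633477]
```

View pics/scene7.png

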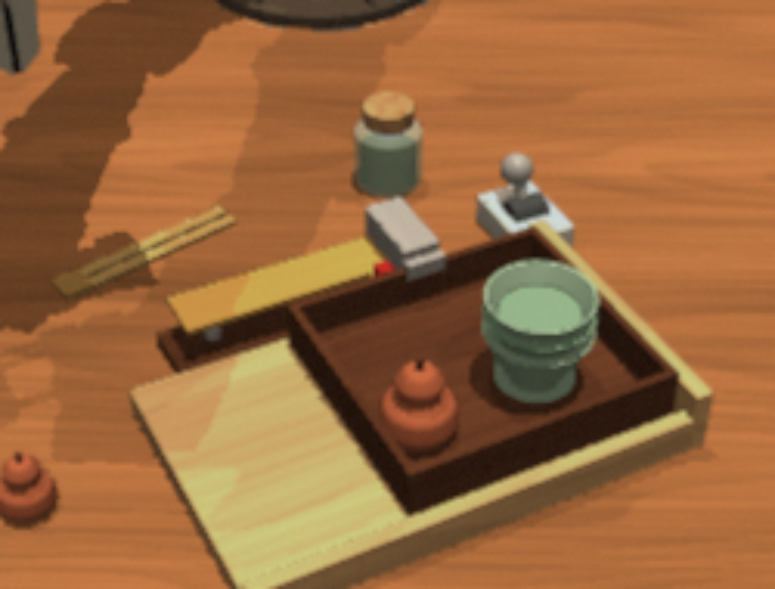

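View pics/side7.png

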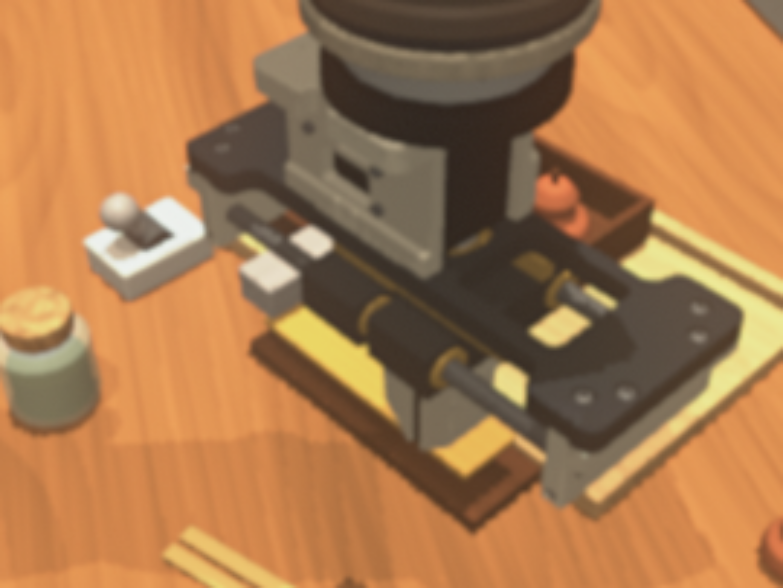

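View pics/wrist7.png

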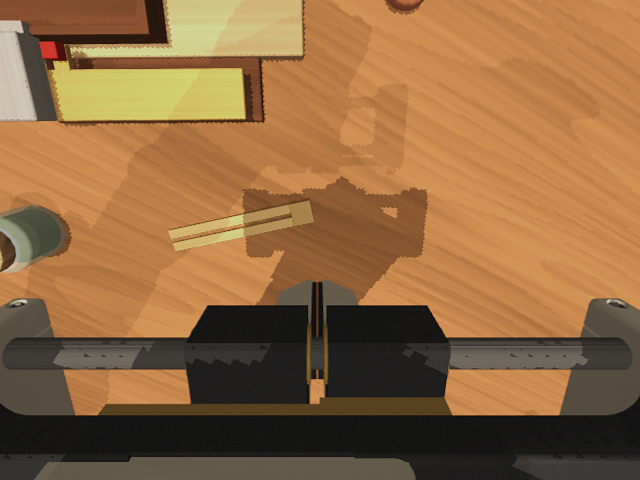

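In the scene crop the bar's rear corner is at (244,260.5) full-frame, against (244.5,261.5) before pressing, so the catch is up. The post at crop (384,270) stands behind the ear. The tray meets the end board, and the cups and tea pet are standing. The jar, tongs and switch look as before.

```bash
python3 - <<'E'
from cell import arm
print(arm.sign_off())
E
```

```text
the job is handed in; nothing more can be done
None
```

The tray is home at its stop, the catch has sprung up behind the ear, and I handed the job in at about 13 s on the robot's clock.

- **What I did:** With the gripper shut I pressed the thumb bar about 13 mm down just behind the ear. Keeping it down, I pushed the ear about 76 mm along the runner. At the stop the push rose to about 8 N and the hand moved only 0.5 mm of the 2 mm asked. I then backed off about 4 mm, lifted, and moved clear.
- **Last checks:** The bar's rear corner is back within about 1 pixel of where it was before pressing. The post stands behind the ear and the tray's front is against the end board. The cups and tea pet are standing on the tray. The jar, tongs and lamp switch look the same as before, judged by eye. The force on the tool is about zero.
- **What disagreed:**
  - The scene and side cameras together put the runner about 5 mm too low. The wrist camera agreed with the stated heights, so I used that.
  - The press force read about 4.5–5.6 N, a little under the roughly 6 N expected at that depth. The pictures showed the bar down and the ear passed the post freely.

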